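# Fill the bush carrier, then set and lock its spring leg

## Task

Get the bush carrier ready: put a spare steel bush, flange down, into each empty pocket and leave the bushes that are already in pockets there. Then draw the carrier's spring-loaded leg out toward the robot until its cross plate is level with the index clip and, while holding it there, slide the cam lever fully shut against its stop. The program finishes while holding: keep hold of the leg at the mark with the lever shut, do not let go.

Things in the scene. Friction and masses are not known exactly. Their poses are not given: they have to be found in the camera images.
- carrier: The bush carrier: grey plate 215 (x) x 184 (y) x 12 mm fixed on the bench. Origin: centre of its underside; +x points roughly away from the robot, +y left. The pockets stand in a row along x at y = +62 mm, the leg slides along x at y = -26 mm, the cam lever stands right of it. Only the leg's plates, the lever tab and the bushes rise over 32 mm above the bench.
- pocket_floor_a (a point): One of four alike square sockets (49 mm, rim 24 mm above the bench) with a square pocket 38 mm wide and 8 mm deep; point: centre of the pocket's floor, 16 mm above the bench. The four lie 50 mm apart in a row in varying order; two hold a bush, two are empty.
- pocket_floor_b (a point): One of four alike square sockets (49 mm, rim 24 mm above the bench) with a square pocket 38 mm wide and 8 mm deep; point: centre of the pocket's floor, 16 mm above the bench. The four lie 50 mm apart in a row in varying order; two hold a bush, two are empty.
- pocket_floor_c (a point): One of four alike square sockets (49 mm, rim 24 mm above the bench) with a square pocket 38 mm wide and 8 mm deep; point: centre of the pocket's floor, 16 mm above the bench. The four lie 50 mm apart in a row in varying order; two hold a bush, two are empty.
- pocket_floor_d (a point): One of four alike square sockets (49 mm, rim 24 mm above the bench) with a square pocket 38 mm wide and 8 mm deep; point: centre of the pocket's floor, 16 mm above the bench. The four lie 50 mm apart in a row in varying order; two hold a bush, two are empty.
- bush_mid_a (a point): One of four alike steel bushes, 24 mm tall: round body 28 mm across, above a flange 35 mm across and 6 mm high at the bottom. 90 g or so. Point: its centre, 12 mm above its underside; z is up. Two stand in pockets, two are spares standing flange down on the bench. In a pocket the point is 12 mm above the pocket's floor.
- bush_mid_b (a point): One of four alike steel bushes, 24 mm tall: round body 28 mm across, above a flange 35 mm across and 6 mm high at the bottom. 90 g or so. Point: its centre, 12 mm above its underside; z is up. Two stand in pockets, two are spares standing flange down on the bench. In a pocket the point is 12 mm above the pocket's floor.
- bush_mid_c (a point): One of four alike steel bushes, 24 mm tall: round body 28 mm across, above a flange 35 mm across and 6 mm high at the bottom. 90 g or so. Point: its centre, 12 mm above its underside; z is up. Two stand in pockets, two are spares standing flange down on the bench. In a pocket the point is 12 mm above the pocket's floor.
- bush_mid_d (a point): One of four alike steel bushes, 24 mm tall: round body 28 mm across, above a flange 35 mm across and 6 mm high at the bottom. 90 g or so. Point: its centre, 12 mm above its underside; z is up. Two stand in pockets, two are spares standing flange down on the bench. In a pocket the point is 12 mm above the pocket's floor.
- leg: The sliding leg, a steel bar with a foot; a spring pulls it home (carrier's +x) with 4 N at home, 7 N at the mark. It can be drawn 60 mm toward the robot (-x); the mark is 28 to 50 mm from home. Origin: on the bar's centre line, in the middle plane of its cross plate, 12 mm above the bench; axes as the carrier's.
- leg_corner (a point): Inside corner of the upright L on the leg, 46 mm up, at x, y = +3, +3 mm from the leg's origin. The L: two plates 6 mm thick, 24 to 68 mm above the bench, in the leg's frame: cross plate x -3 to 3, y -3 to 43 mm; long plate x -3 to 37, y -3 to 3 mm. A finger inside the L (x, y over 3 mm) can push the cross plate toward the robot.
- index: The index clip, a small dark steel pointer block (14 mm wide, 9 mm high) fixed on a rail between leg and pockets, in a varying place along x. Origin: middle of its ridge, 12 mm above the bench; axes as the carrier's. The leg is at its mark when its origin (cross plate's middle) has the same x as this in the carrier's frame.
- lever (a joint): The cam lever's slide: 0 open, 0.014 m fully shut; it moves toward the leg (carrier's +y), takes about 3 N, and stays where it is left (starts at 0 to 3 mm).
- lever_tab (a point): Middle of the outer (-y) face of the lever's tab, 46 mm up. Tab: 52 mm long in x, centred on carrier x = 0, 8 mm thick, 18 to 68 mm above the bench. Shut, this face is 21 mm in -y from the leg's centre line, 24 mm from the long plate's +y face: a gripper with one finger inside the L and one outside the tab shuts the lever by closing and pinches both.

How it is judged:
By the outcome, as a careful person would: the job done as asked, in the order asked, and still so for the second after the job is handed in, while the arm keeps its last pose, push and grip.
It also fails if it takes over 51 s, if anything falls off the work surface, if the arm or the gripper's body presses on something with over 40 N, if the wrist force passes 120 N, or if a joint passes its speed limit or range.

## Robot

A 6-joint arm with a two-finger parallel gripper is mounted at the origin on a cart in front of the work surface, level with it; the furniture and walls round the work are solid. World frame = base frame: x ahead of the robot, y to its left, z up, the work surface at z = 0. Lengths are in m, angles in rad, forces in N, time in s.
With the tool pointing down it reaches from about 0.325 to 1 m from the base axis. Payload 5.1 kg.
Tool frame: the origin (TCP) lies midway between the tips of the shut fingers; the grasp point (between the pads) lies 19 mm behind it (r.tcp_to_grasp is the distance from the TCP to the grasp point, in m); z points along the fingers, y is the direction in which the jaws open and shut (so a half turn about z gives the same grasp; the last joint's range is limited). The gripper opens to 85 mm and grips with 20 to 120 N. Pads are 22 mm wide; open, the fingers measure 114 mm over their backs; the gripper's body (76 mm by 85 mm) begins 54 mm behind the grasp point. The pads swing forward as they close: fully open they stand 13 mm farther back than shut.
Start: joints at [1.153, 0.124, 1.65, -0, 1.367, -0.083], TCP at [0.214, 0.614, 0.2] pointing down, gripper open.
Joint ranges: [-2.61, 2.61], [-1.02, 2.33], [0.03, 2.71], [-1.35, 4.49], [0.32, 2.68], [-2.91, 2.91]. Speed limits (rad/s): [2.57, 2.57, 3.14, 3.14, 3.14, 3.14].

## Interface

Orientations are given as a unit quaternion [x, y, z, w].
In Python, from bench import r gives the robot as it stands. Calls block until the motion is done:
- r.move_pose(position, orientation): joint-space move of the TCP to a pose.
- r.move_linear(position, rot=None, velocity=0.15, until_force=None): straight line of the TCP; rot=None keeps the orientation; velocity is the mean speed in m/s. With until_force (N) it stops when the force on the tool has changed by that much, and returns True; else False.
- r.move_joints(angles): joint-space move.
- r.command_gripper(opening, squeeze=None): finger opening in m; squeeze is the grip in N (None keeps the last); returns when the fingers have stopped.
- r.wait(seconds).
- r.inverse_kinematics(position, orientation): joint angles nearest the present ones, or None.
- r.get_state(): the state.
- r.capture(name): name is "side" or "top"; returns (picture, depth): 384x512x3 uint8, red, green, blue; 384x512 float32, m along the optical axis (not along the pixel's ray), 0 where there is no reading.
- r.camera_params(name): a dict with "mtx" (3x3 intrinsics, pixels), "k1" (the pictures are not rectified: a ray, as slopes to the right and down, at radius r is drawn at 1 + k1 r^2 times it, then the intrinsics apply), "R" (3x3) and "t" (3): a world point X has camera coordinates R X + t. Camera axes: x right, y down, z forward; pixel columns grow to the right and rows downward; lengths in m; the calibration is good to about 2 mm. A picture is of the moment at which its call begins. camera_params takes no time and is no camera call.
A pose or a line that the arm cannot do raises r.MotionError and nothing moves.
- r.hand_in(): hands the job in, once; it reports no verdict.
Trained networks look in the newest picture that a camera, given by its name, has taken for a name from the list of things; names that differ only in an ending like _2 or _b are one class to them, and where a whole thing is asked for, a point or a joint stands for the part that bears it (a point fixed in the world has none). Each returns a list of dicts, best first, with "p" (0 to 1); they miss things now and then, are a little off and sometimes report something else, mostly with a low value. They report only what shows in the picture. A call takes as long as a camera call.
- r.silhouettes(camera, label): "pixels" (384x512 bool, what is visible of it) and "bbox" ([left, top, right, bottom] in pixels, round what is visible of it).
The state is a dict: "clock": time; "qpos": joint angles; "dq": joint speeds; "joint_torque": joint torques, N m; "ee_pos": TCP position; "ee_rot": TCP orientation; "force": force on the tool from outside, world axes, zero at the start; "moment": the same for the moment, N m; "width": finger opening in m.
Only numpy, scipy, OpenCV 4.12 (cv2) and the standard library are available. Lean on these libraries where they do the work, as an engineer would, in place of code of your own. Each camera call takes 0.05 s, during which the arm holds its last target.

## Working session

There is one attempt and no reset: what is moved stays moved. The work goes in short steps, each a Python script; the robot and the scene stay as the last script left them, time stands still between calls to the robot, and variables do not carry over. Pictures are saved under pics/ and viewed, and the job is handed in when it is done.

```bash
ls; mkdir -p pics
cat > h.py <<'E'
import numpy as np, cv2
from bench import r
def cap(n,f):
    im,d=r.capture(n); cv2.imwrite(f'pics/{f}.png',cv2.cvtColor(im,cv2.COLOR_RGB2BGR)); np.save(f'pics/{f}_d.npy',d); return im,d
def rays(n,uv):
    p=r.camera_params(n);K=np.array(p['mtx']);uv=np.atleast_2d(uv).astype(float)
    xd=(uv[:,0]-K[0,2])/K[0,0];yd=(uv[:,1]-K[1,2])/K[1,1]
    x,y=xd.copy(),yd.copy()
    for _ in range(20):
        s=1+p['k1']*(x*x+y*y);x=xd/s;y=yd/s
    return np.c_[x,y,np.ones_like(x)],np.array(p['R']),np.array(p['t'])
def pts(n,uv,d):
    q,R,t=rays(n,uv); return (q*np.asarray(d).reshape(-1,1)-t)@R
def onz(n,uv,z):
    q,R,t=rays(n,uv); c=-R.T@t; w=q@R
    return c+w*((z-c[2])/w[:,2])[:,None]
def proj(n,X):
    p=r.camera_params(n);R=np.array(p['R']);K=np.array(p['mtx'])
    c=np.atleast_2d(X)@R.T+np.array(p['t']);s=c[:,:2]/c[:,2:];s=s*(1+p['k1']*(s**2).sum(1))[:,None]
    return s*[K[0,0],K[1,1]]+[K[0,2],K[1,2]]
E
python3 - <<'E'
from h import *
print(r.get_state())
for n in ['top','side']:
    cap(n,n+'0'); p=r.camera_params(n); print(n,p)
    for l in ['bush_mid_a','leg','index','lever','carrier']:
        for s in r.silhouettes(n,l): print(n,l,round(s['p'],2),s['bbox'],s['pixels'].sum())
E
```

```text
pics
{'clock': 0.0, 'qpos': array([ 1.15341900e+00,  1.24518640e-01,  1.65170025e+00, -5.19682768e-08,
        1.36750310e+00, -8.25810716e-02]), 'dq': array([ 9.01350241e-05, -1.41299976e-04,  6.06152983e-04, -1.88903446e-05,
        3.41301292e-03,  1.92352157e-04]), 'joint_torque': array([-2.16917695e-03, -4.23601055e+01, -3.65450943e+01, -1.86695338e-04,
        6.70820780e-03,  1.45628286e-05]), 'ee_pos': array([0.21331054, 0.61327284, 0.19912882]), 'ee_rot': array([ 1.66617316e-01,  9.86021063e-01, -1.03158589e-03, -2.63358009e-04]), 'force': array([ 1.04438999,  0.62830109, -0.94496329]), 'moment': array([ 5.83921196e-03, -5.64787904e-02, -4.64740988e-05]), 'width': 0.08528282650496355}
top {'mtx': array([[469.21235635,   0.        , 253.32865497],
       [  0.        , 469.21235635, 196.23397119],
       [  0.        ,   0.        ,   1.        ]]), 'k1': 0.03618292685075185, 'R': array([[ 0.00472567, -0.99996161, -0.00737901],
       [-0.98884978, -0.00357458, -0.14887357],
       [ 0.14884147,  0.00800026, -0.98882871]]), 't': array([0.3134391 , 0.47799547, 0.84802466])}
to
[... 663 characters left out ...]
12714714,  0.4129357 , -0.90184129],
       [ 0.23125673, -0.87182213, -0.43179451]]), 't': array([ 0.53188652, -0.00931894,  1.05466115])}
side bush_mid_a 0.76 [308.5, 208.3, 330.2, 227.9] 267
side bush_mid_a 0.73 [237.8, 203.4, 262.5, 220.7] 266
side bush_mid_a 0.69 [214.8, 244.4, 235.3, 266.2] 378
side bush_mid_a 0.5 [267.8, 209.3, 285.5, 228.3] 280
side leg 0.76 [220.3, 166.0, 322.8, 208.1] 1157
side leg 0.23 [179.0, 199.0, 215.3, 221.9] 528
side index 0.3 [309.8, 210.0, 329.9, 229.4] 301
side lever 0.85 [242.0, 165.9, 270.1, 191.3] 676
side carrier 0.8 [178.1, 166.8, 321.9, 244.0] 4445
side carrier 0.69 [219.9, 166.5, 323.4, 210.8] 1099
side carrier 0.29 [243.4, 167.0, 269.9, 189.8] 599
```

Run:
```python
import cv2
a=cv2.imread('pics/top0.png');cv2.imwrite('pics/top0z.png',cv2.resize(a[120:280,160:350],None,fx=4,fy=4,interpolation=cv2.INTER_CUBIC)[:600])
a=cv2.imread('pics/side0.png');cv2.imwrite('pics/side0z.png',cv2.resize(a[140:280,150:350],None,fx=4,fy=4,interpolation=cv2.INTER_CUBIC))
```

```text
(no output)
```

View pics/top0.png

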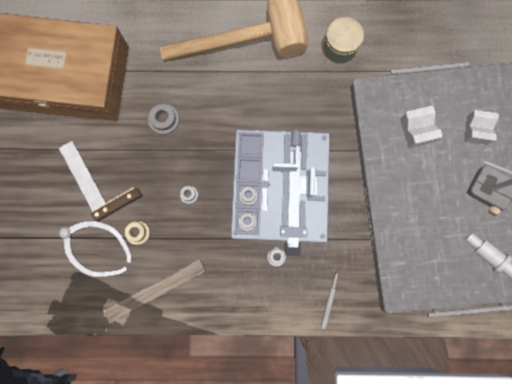

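View pics/top0z.png

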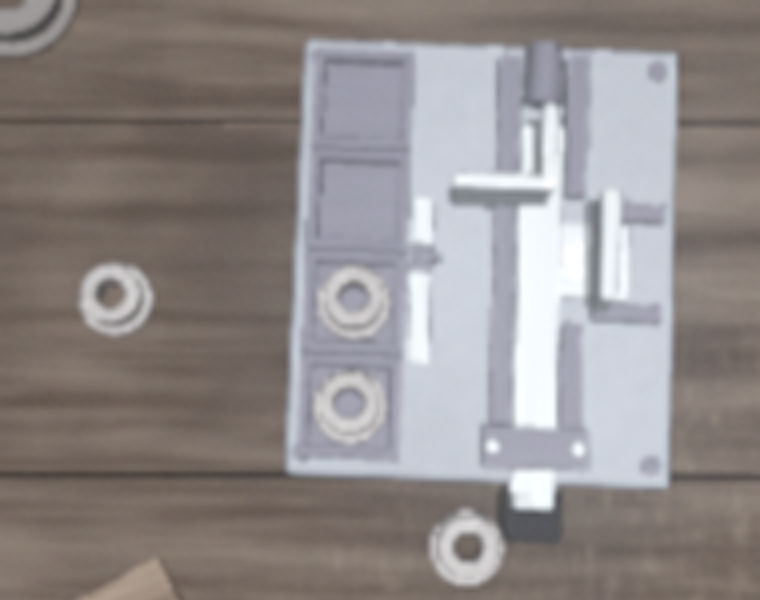

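View pics/side0z.png

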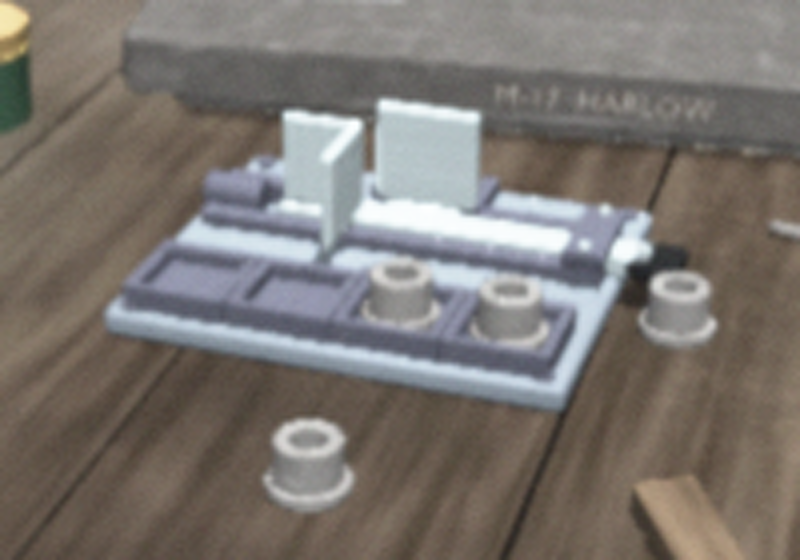

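The top view shows the carrier with its two far pockets empty. One spare stands left of the carrier at px (189,194). The other is at (277,257), close to the leg's foot. The index is at about (266,184) and the cross plate at about (284,166).

```bash
cat > m.py <<'E'
from h import *
z=lambda u,v:[(u+.5)/4-.5+160,(v+.5)/4-.5+120]
zs=lambda u,v:[(u+.5)/4-.5+150,(v+.5)/4-.5+140]
C=onz('top',[z(307,40),z(677,52),z(668,486),z(287,472)],.012)
np.set_printoptions(precision=4,suppress=True)
if __name__=='__main__':
    print('corners\n',C,C.mean(0)); 
    print(np.linalg.norm(C-np.roll(C,1,0),axis=1))
    ex=(C[0]+C[1]-C[2]-C[3])[:2];ey=(C[0]+C[3]-C[1]-C[2])[:2]
    print('yaw',np.arctan2(ex[1],ex[0]),np.arctan2(-ey[0],ey[1]))
    from scipy.ndimage import label
    for n in ['top','side']:
        d=np.load(f'pics/{n}0_d.npy');H,W=d.shape;uv=np.stack(np.meshgrid(np.arange(W),np.arange(H)),-1).reshape(-1,2)
        P=pts(n,uv,d.ravel()).reshape(H,W,3);np.save(f'pics/{n}0_P.npy',P)
        print(n,'plate depth z',[P[int(v),int(u)].round(4) for u,v in ([z(450,100),z(450,420),z(640,140)] if n=='top' else [zs(250,250)])])
    # bush hole rims: centre clicks of top faces
    for nm,c,zz in [('S1',z(112,293),.024),('S2',z(467,546),.024),('P1',z(352,297),.04),('P2',z(350,404),.04)]: print(nm,onz('top',c,zz))
    for nm,c,zz in [('S1',zs(309,437),.024),('S2',zs(682,287),.024),('P1',zs(402,272),.04),('P2',zs(511,290),.04)]: print(nm,onz('side',c,zz))
    print('cross plate top L,R front', onz('top',[z(452,184),z(548,184)],.068),'index',onz('top',[z(425,257)],.021))
    print('tab', onz('top',[z(611,190),z(606,300)],.068))
    print('foot', onz('top',[z(500,540),z(560,540),z(556,486)],.01))
E
python3 m.py
```

```text
corners
 [[0.6138 0.3499 0.012 ]
 [0.608  0.1671 0.012 ]
 [0.3943 0.1754 0.012 ]
 [0.4002 0.3573 0.012 ]] [0.5041 0.2624 0.012 ]
[0.2137 0.1829 0.2138 0.182 ]
yaw -0.036867239138324286 -0.03177576449050631
top plate depth z [array([0.5847, 0.2793, 0.0119]), array([0.4266, 0.2795, 0.0121]), array([0.5653, 0.1868, 0.0098])]
side plate depth z [array([0.5722, 0.2719, 0.0118])]
S1 [[0.4847 0.4415 0.024 ]]
S2 [[0.3652 0.2718 0.024 ]]
P1 [[0.4807 0.3262 0.04  ]]
P2 [[0.4302 0.3268 0.04  ]]
S1 [[0.4846 0.4413 0.024 ]]
S2 [[0.3635 0.2727 0.024 ]]
P1 [[0.4805 0.3251 0.04  ]]
P2 [[0.4307 0.3276 0.04  ]]
cross plate top L,R front [[0.529  0.28   0.068 ]
 [0.5291 0.236  0.068 ]] index [[0.5033 0.2915 0.021 ]]
tab [[0.5264 0.2072 0.068 ]
 [0.4753 0.2102 0.068 ]]
foot [[0.3684 0.2555 0.01  ]
 [0.3686 0.2269 0.01  ]
 [0.3942 0.2285 0.01  ]]
```

```bash
cat >> h.py <<'E'
YAW=-0.034; CC=np.array([.5041,.2624])
def q(phi): a=(phi+np.pi/2)/2; return [np.cos(a),np.sin(a),0,0]
def car(x,y): c,s=np.cos(YAW),np.sin(YAW); return CC+[c*x-s*y,s*x+c*y]
PH=np.pi/2+YAW
def st(m=''):
    s=r.get_state();print(m,'t %.2f'%s['clock'],s['ee_pos'].round(4),'F',s['force'].round(1),'w %.4f'%s['width'])
E
python3 - <<'E'
from h import *
print(car(.025,.062),car(.075,.062))
r.move_pose([.4846,.4414,.07],q(PH)); r.command_gripper(.055,40); st('above')
r.move_linear([.4846,.4414,.008],velocity=.15); st('down')
r.command_gripper(0.0,40); st('grip')
r.move_linear([.4846,.4414,.06],velocity=.15); st('lift')
cap('side','s1');cap('top','t1')
for n in ['top','side']:
    for s in r.silhouettes(n,'bush_mid_a'): print(n,round(s['p'],2),s['bbox'])
E
python3 - <<'E'
import cv2
a=cv2.imread('pics/side_x.png') if 0 else cv2.imread('pics/s1.png')
b=cv2.imread('pics/t1.png')
import numpy as np
f=lambda i:cv2.resize(i[100:280,130:330],None,fx=2,fy=3*2/3,interpolation=cv2.INTER_CUBIC)
cv2.imwrite('pics/c1.png',np.hstack([f(a),f(b)]))
E
```

```text
[0.53119315 0.32351433] [0.58116425 0.32181466]
above t 2.32 [0.4843 0.4418 0.0702] F [0.1 0.3 0.7] w 0.0547
down t 2.88 [0.4847 0.4415 0.008 ] F [ 0.2 -0.1  0.5] w 0.0546
grip t 3.45 [0.4846 0.4414 0.0082] F [ 0.5 -0.1 -0.1] w 0.0002
lift t 3.95 [0.4847 0.4415 0.0603] F [ 0.5  0.2 -0.4] w 0.0000
top 0.26 [272.9, 147.5, 302.2, 258.6]
side 0.79 [242.4, 204.5, 261.5, 221.1]
side 0.73 [268.8, 212.0, 287.1, 227.9]
side 0.73 [180.3, 199.6, 215.0, 222.6]
side 0.63 [241.5, 166.3, 269.7, 193.9]
side 0.6 [214.4, 244.8, 236.3, 267.0]
```

View pics/c1.png

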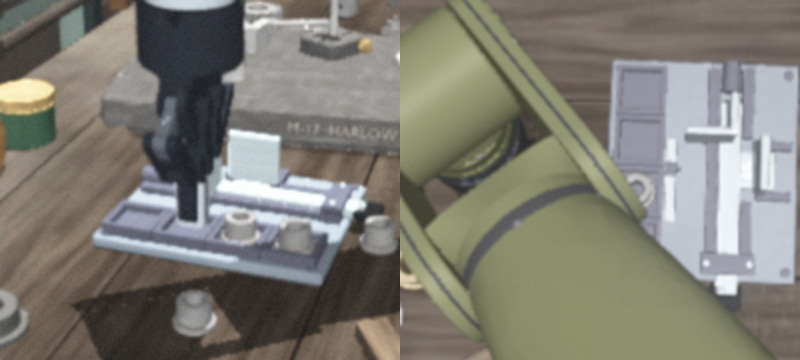

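```bash
python3 - <<'E'
from h import *
print(r.get_state()['ee_rot'])
for X in [[.4847,.4415,.06],[.4847,.4415,.012],[.4847,.4415,.2]]: print(proj('side',X),proj('top',X))
P=np.load('pics/s1_d.npy')
for u,v in [(226,205),(226,200),(222,190),(232,205),(226,258)]: print(u,v,pts('side',[[u,v]],P[v,u]))
E
python3 - <<'E'
import cv2
b=cv2.imread('pics/s1.png')
cv2.imwrite('pics/c1b.png',cv2.resize(b[100:280,170:330],None,fx=3.3,fy=3.3,interpolation=cv2.INTER_CUBIC))
E
```

```text
[ 1.70279592e-02  9.99853967e-01 -9.02006647e-04 -1.13138514e-03]
[[226.41105622 229.07071935]] [[184.7714051  189.81774691]]
[[226.88844898 255.36790149]] [[188.52811489 193.83196144]]
[[225.0714664  143.08479293]] [[170.99582341 175.10355497]]
226 205 [[0.47932095 0.45694383 0.10996038]]
226 200 [[0.47985033 0.45506302 0.11715873]]
222 190 [[0.47879731 0.47445587 0.14225708]]
232 205 [[0.47466807 0.44316468 0.1039105 ]]
226 258 [[0.48186161 0.45407584 0.01546977]]
```

View pics/c1b.png

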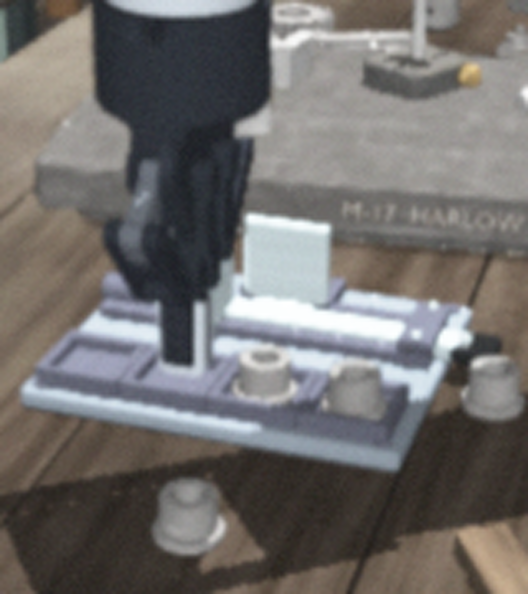

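Run:
```python
from h import *
d=np.load('pics/s1_d.npy')
for v in range(196,222,2):
    print(v,[ '%d:%s'%(u,pts('side',[[u,v]],d[v,u])[0].round(3)) for u in (220,224,228,231)])
st()
```

```text
196 ['220:[0.489 0.455 0.122]', '224:[0.484 0.452 0.121]', '228:[0.479 0.45  0.121]', '231:[0.474 0.448 0.121]']
198 ['220:[0.489 0.455 0.119]', '224:[0.483 0.455 0.12 ]', '228:[0.479 0.449 0.118]', '231:[0.475 0.447 0.117]']
200 ['220:[0.489 0.456 0.116]', '224:[0.484 0.453 0.116]', '228:[0.479 0.449 0.114]', '231:[0.475 0.447 0.114]']
202 ['220:[0.489 0.456 0.113]', '224:[0.483 0.455 0.114]', '228:[0.479 0.45  0.112]', '231:[0.475 0.448 0.111]']
204 ['220:[0.489 0.456 0.11 ]', '224:[0.483 0.454 0.11 ]', '228:[0.478 0.452 0.109]', '231:[0.475 0.446 0.107]']
206 ['220:[0.49  0.453 0.105]', '224:[0.484 0.454 0.106]', '228:[0.479 0.45  0.105]', '231:[0.475 0.446 0.103]']
208 ['220:[0.489 0.456 0.103]', '224:[0.484 0.453 0.103]', '228:[0.479 0.45  0.102]', '231:[0.475 0.447 0.101]']
210 ['220:[0.493 0.446 0.094]', '224:[0.484 0.452 0.098]', '228:[0.478 0.452 0.099]', '231:[0.474 0.449 0.099]']
212 ['220:[0.541 0.313 0.016]', '224:[0.486 0.448 0.093]', '228:[0.48  0.448 0.094]', '231:[0.521 0.309 0.017]']
214 ['220:[0.538 0.321 0.016]', '224:[0.532 0.319 0.016]', '228:[0.525 0.316 0.016]', '231:[0.519 0.316 0.016]']
216 ['220:[0.53  0.343 0.025]', '224:[0.529 0.328 0.017]', '228:[0.522 0.324 0.016]', '231:[0.513 0.334 0.023]']
218 ['220:[0.529 0.347 0.023]', '224:[0.521 0.349 0.025]', '228:[0.514 0.348 0.026]', '231:[0.51  0.342 0.023]']
220 ['220:[0.53  0.345 0.018]', '224:[0.522 0.348 0.02 ]', '228:[0.514 0.347 0.021]', '231:[0.508 0.349 0.023]']
 t 4.15 [0.4837 0.4407 0.0582] F [-0.4  0.3 -0.7] w 0.0002
```

The fingers closed on nothing. Depth puts the real tips about 35 mm above the reported TCP, so I'll probe the bench lightly with shut fingers to check.

```bash
python3 - <<'E'
from h import *
print(r.tcp_to_grasp)
r.move_linear([.43,.4414,.03],velocity=.2); st()
cap('side','s2')
print(r.move_linear([.43,.4414,-.04],velocity=.06,until_force=6)); st('touch')
E
python3 - <<'E'
import cv2
b=cv2.imread('pics/s2.png')
cv2.imwrite('pics/c2b.png',cv2.resize(b[100:280,170:330],None,fx=3.3,fy=3.3,interpolation=cv2.INTER_CUBIC))
E
```

```text
0.0187
 t 4.61 [0.4299 0.4413 0.0296] F [ 0.1  0.8 -0. ] w -0.0003
True
touch t 5.58 [ 0.4294  0.4409 -0.0308] F [-0.5 -1.   5.5] w 0.0004
```

View pics/c2b.png

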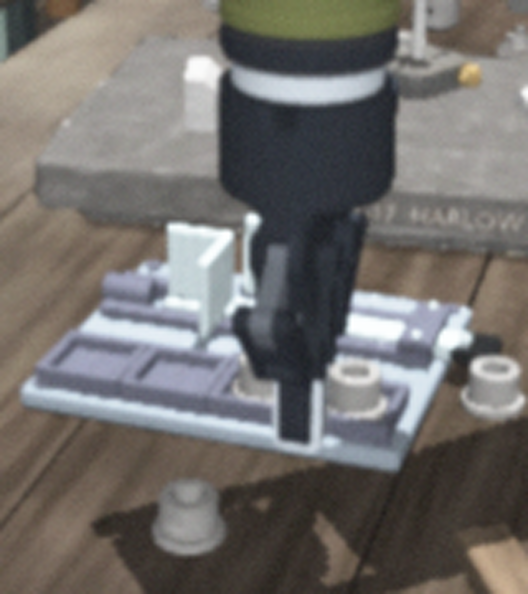

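```bash
cat >> h.py <<'E'
OZ=-.031
E
python3 - <<'E'
from h import *
r.move_linear([.43,.4414,.02],velocity=.25); r.command_gripper(.055,40)
r.move_linear([.4846,.4414,.015],velocity=.2)
print(r.move_linear([.4846,.4414,.009+OZ],velocity=.12,until_force=8)); st('down')
r.command_gripper(0.0,40); st('grip')
r.move_linear([.4846,.4414,.06+OZ],velocity=.15); st('lift')
cap('side','s3')
E
python3 - <<'E'
import cv2
b=cv2.imread('pics/s3.png')
cv2.imwrite('pics/c3b.png',cv2.resize(b[100:280,170:330],None,fx=3.3,fy=3.3,interpolation=cv2.INTER_CUBIC))
E
```

```text
False
down t 7.39 [ 0.4835  0.4411 -0.0228] F [-0.2  0.1  0. ] w 0.0546
grip t 7.76 [ 0.4854  0.4421 -0.0206] F [-0.   0.9  3.8] w 0.0257
lift t 8.25 [0.4845 0.4413 0.029 ] F [-0.6 -0.5 -2. ] w 0.0257
```

View pics/c3b.png

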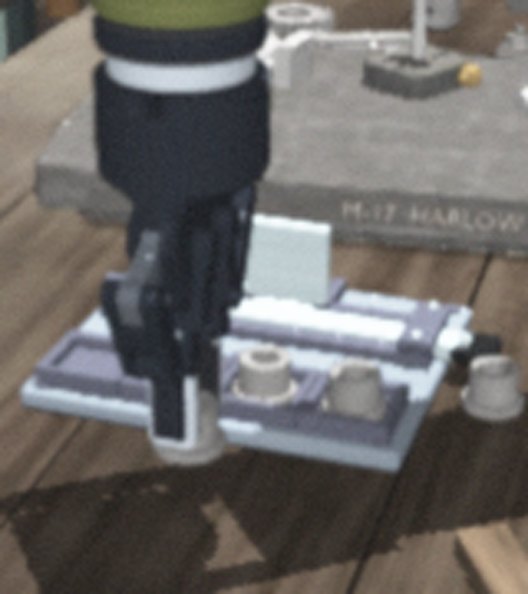

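```bash
python3 - <<'E'
from h import *
p=car(.075,.062)
r.move_linear([*p,.03],velocity=.3); st('over')
r.move_linear([*p,.008],velocity=.1)
print(r.move_linear([*p,-.010],velocity=.04,until_force=6)); st('touch')
cap('side','s4'); cap('top','t4')
E
python3 - <<'E'
import cv2
b=cv2.imread('pics/s4.png')
cv2.imwrite('pics/c4b.png',cv2.resize(b[140:260,160:300],None,fx=4,fy=4,interpolation=cv2.INTER_CUBIC))
E
```

```text
over t 8.96 [0.5806 0.3209 0.0286] F [-0.   0.4 -1.6] w 0.0260
True
touch t 9.72 [ 0.5819  0.3223 -0.0049] F [-0.8  0.3  3.4] w 0.0261
```

View pics/c4b.png

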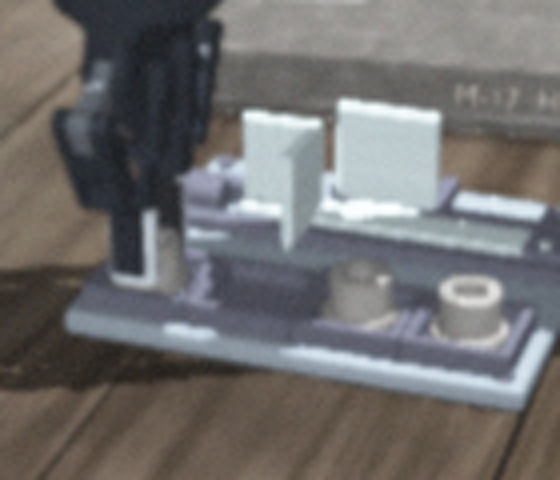

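```bash
python3 - <<'E'
from h import *
r.command_gripper(.038,40); st('rel')
p=car(.075,.062)
r.move_linear([*p,.05],velocity=.2)
s=[.3644,.2722]
r.move_pose([*s,.03],q(np.pi/4)); st('overS2')
cap('side','s5')
for n in ['side']:
    for x in r.silhouettes(n,'bush_mid_a'): print(n,round(x['p'],2),x['bbox'])
E
python3 - <<'E'
import cv2
b=cv2.imread('pics/s5.png')
cv2.imwrite('pics/c5b.png',cv2.resize(b[120:260,160:350],None,fx=4,fy=4,interpolation=cv2.INTER_CUBIC))
E
```

```text
rel t 10.09 [ 0.5803  0.3217 -0.0067] F [ 0.7 -0.3 -0.3] w 0.0380
overS2 t 11.42 [0.3648 0.2724 0.0299] F [-0.1 -0.  -0.3] w 0.0384
side 0.85 [240.0, 201.9, 259.8, 224.7]
side 0.78 [309.1, 208.5, 330.3, 227.0]
side 0.65 [267.2, 206.1, 287.0, 227.5]
side 0.55 [189.5, 195.2, 204.3, 211.6]
```

View pics/c5b.png

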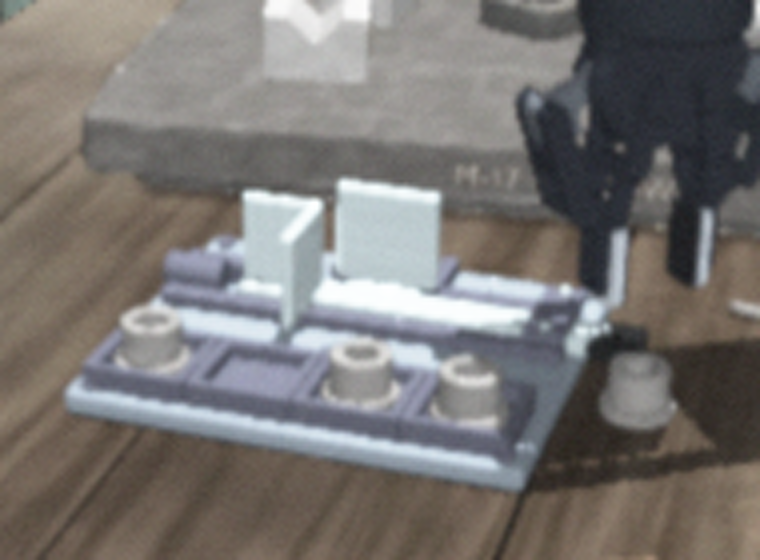

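The far bush looks seated. Next is S2, with the jaws on the diagonal.

```bash
python3 - <<'E'
from h import *
s=[.3644,.2722]
b=r.move_linear([*s,.010+OZ],velocity=.12,until_force=6);print(b); st('down')
if not b:
    r.command_gripper(0.0,40); st('grip')
    r.move_linear([*s,.04],velocity=.2); st('lift')
cap('side','s6')
E
python3 - <<'E'
import cv2
b=cv2.imread('pics/s6.png')
cv2.imwrite('pics/c6b.png',cv2.resize(b[120:260,160:350],None,fx=4,fy=4,interpolation=cv2.INTER_CUBIC))
E
```

```text
False
down t 12.09 [ 0.3649  0.2724 -0.0208] F [ 0.  -0.  -0.5] w 0.0380
grip t 12.35 [ 0.3655  0.2728 -0.0198] F [1.  0.1 1.4] w 0.0261
lift t 12.81 [0.3645 0.2722 0.0401] F [-0.9 -0.9 -2.2] w 0.0256
```

View pics/c6b.png

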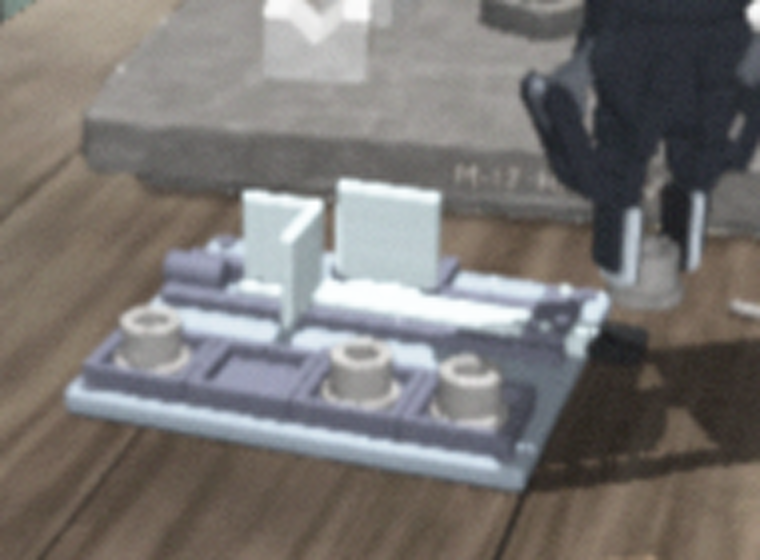

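```bash
python3 - <<'E'
from h import *
p=car(.025,.062)
r.move_pose([*p,.045],q(PH)); st('over')
r.move_linear([*p,.009],velocity=.15)
print(r.move_linear([*p,-.010],velocity=.04,until_force=6)); st('touch')
r.wait(.1); st('touch')
cap('side','s7'); cap('top','t7')
E
python3 - <<'E'
import cv2
b=cv2.imread('pics/s7.png')
cv2.imwrite('pics/c7b.png',cv2.resize(b[140:260,160:300],None,fx=4,fy=4,interpolation=cv2.INTER_CUBIC))
E
```

```text
over t 13.66 [0.5294 0.3227 0.0428] F [-0.7  0.4 -0.6] w 0.0255
True
touch t 14.45 [ 0.5319  0.3242 -0.0039] F [-0.7  0.1  3.2] w 0.0256
touch t 14.55 [ 0.5319  0.3242 -0.0039] F [-0.1  0.4  3.5] w 0.0256
```

View pics/c7b.png

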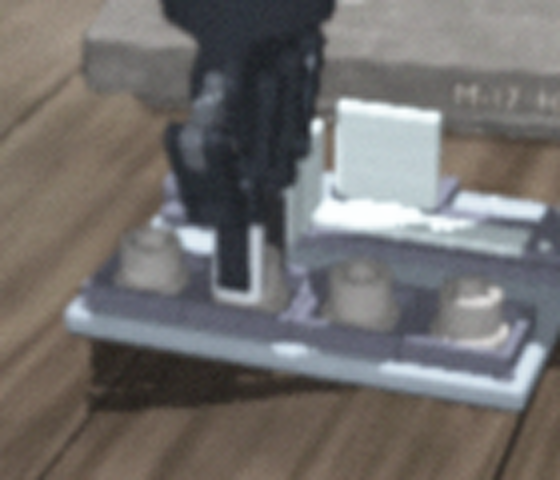

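Run:
```python
from h import *
r.command_gripper(.038,40); st('rel')
p=car(.025,.062)
r.move_linear([*p,.06],velocity=.25); st()
cap('side','s8')
a=cv2.imread('pics/top0.png');cv2.imwrite('pics/t0i.png',cv2.resize(a[155:205,250:325],None,fx=10,fy=10,interpolation=cv2.INTER_CUBIC))
a=cv2.imread('pics/side0.png');cv2.imwrite('pics/s0i.png',cv2.resize(a[160:220,200:280],None,fx=9,fy=9,interpolation=cv2.INTER_CUBIC))
a=cv2.imread('pics/s8.png');cv2.imwrite('pics/s8i.png',cv2.resize(a[160:240,170:290],None,fx=6,fy=6,interpolation=cv2.INTER_CUBIC))
```

```text
rel t 14.93 [ 0.5302  0.3232 -0.0058] F [-0.2 -0.6 -0.2] w 0.0383
 t 15.33 [0.5321 0.3239 0.0615] F [-0.6 -0.6 -0.3] w 0.0383
```

View pics/t0i.png

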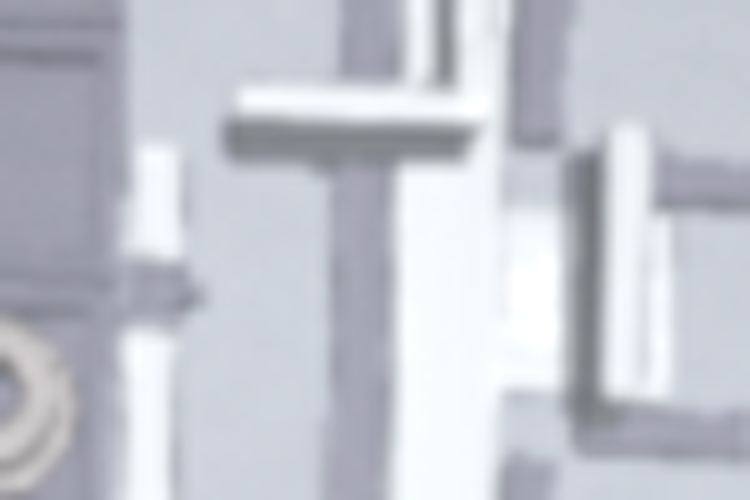

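View pics/s0i.png

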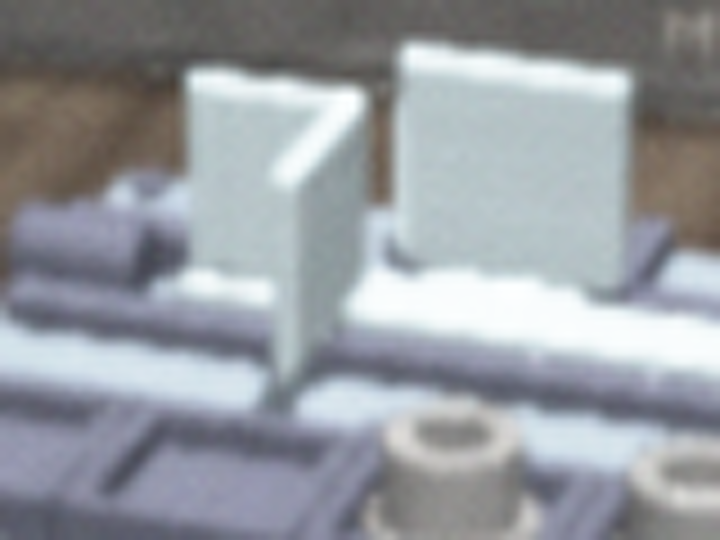

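View pics/s8i.png

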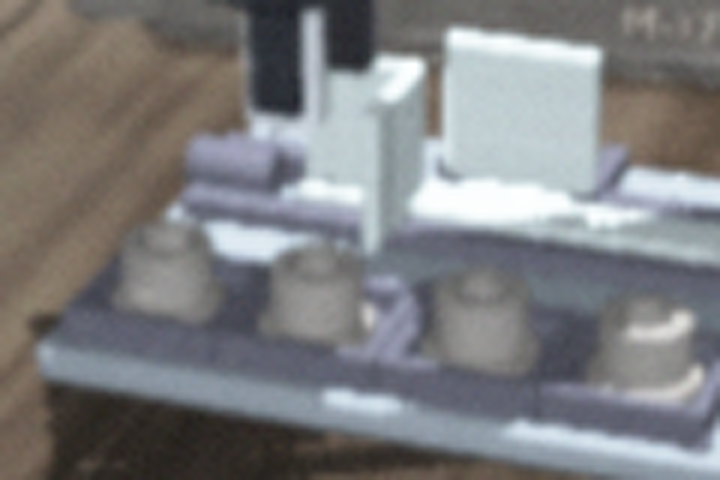

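Run:
```python
from h import *
np.set_printoptions(precision=4,suppress=True)
P=np.load('pics/top0_P.npy')
def tocar(p):
    c,s=np.cos(YAW),np.sin(YAW);d=np.asarray(p)[:,:2]-CC; return np.c_[d@[c,s],d@[-s,c]]
im=cv2.imread('pics/top0.png')
print('depth z mm around index rows 178..190, cols 261..272'); print((P[178:190,261:273,2]*1e3).round(0).astype(int))
print(im[178:190,261:273].mean(2).astype(int))
t=lambda u,v:[250+(u+.5)/10-.5,155+(v+.5)/10-.5]
print('cross top mid/ends',tocar(onz('top',[t(235,103),t(490,104),t(360,85),t(360,122)],.068)))
print('cross bottom front-left',tocar(onz('top',[t(225,158)],.024)))
for z in (.012,.016,.021): print('idx',z,tocar(onz('top',[t(160,262),t(160,325),t(203,297)],z)))
print('tab top',tocar(onz('top',[t(630,122),t(625,395),t(652,260),t(605,260)],.068)))
print('cam',-np.array(r.camera_params('top')['R']).T@r.camera_params('top')['t'])
c,s=np.cos(YAW),np.sin(YAW)
# side cross plate: top edge corners
u=lambda a,b:[200+(a+.5)/9-.5,160+(b+.5)/9-.5]
print('side cross top -y end, +y end',tocar(onz('side',[u(365,97),u(298,187)],.068)),'bottom',tocar(onz('side',[u(298,380)],.024)))
print('side tab top', tocar(onz('side',[u(405,48),u(632,75)],.068)))
```

```text
depth z mm around index rows 178..190, cols 261..272
[[26 13 16 16 16 14 14 13 13 12 15 12]
 [27 12 16 15 15 15 15 12 13 14 14 12]
 [27 12 15 16 14 15 17 11 11 13 13 14]
 [25 15 20 20 18 20 23 14 14 12 16 10]
 [24 15 21 21 22 20 22 10 13 13 13 12]
 [24 13 25 22 22 23 22 14 13 12 14 12]
 [23 16 22 24 24 23 21 22 21 11 13 13]
 [24 13 21 22 23 19 20 20 15 12 10 13]
 [26 12 19 19 20 24 21 12 14 13 14 12]
 [25 14 19 20 19 22 19 12 14 12 13 13]
 [27 12 13 14 14 17 15 15 13 13 12 14]
 [25 15 15 17 16 14 17 13 13 12 11 11]]
[[182 211 232 245 249 249 241 217 210 213 212 212]
 [184 213 229 237 242 246 241 219 212 213 212 213]
 [180 199 205 209 219 230 227 210 212 213 213 213]
 [172 181 178 177 182 188 186 189 208 213 212 213]
 [165 175 170 164 165 167 163 171 200 209 212 213]
 [162 176 170 165 168 170 166 167 183 198 211 213]
 [170 179 170 167 170 172 166 157 166 188 209 214]
 [169 174 167 167 169 164 157 150 171 190 209 213]
 [164 169 174 176 176 173 170 179 200 208 212 213]
 [168 183 197 199 197 187 184 199 211 213 213 213]
 [179 209 231 231 226 215 205 209 212 213 213 213]
 [187 224 248 248 246 239 224 213 211 212 213 213]]
cross top mid/ends [[ 0.0257  0.0177]
 [ 0.0273 -0.029 ]
 [ 0.03   -0.0051]
 [ 0.023  -0.0053]]
cross bottom front-left [[0.0246 0.0181]]
idx 0.012 [[ 0.0059  0.0298]
 [-0.0065  0.0293]
 [-0.0007  0.0212]]
idx 0.016 [[ 0.0052  0.0298]
 [-0.0072  0.0294]
 [-0.0014  0.0213]]
idx 0.021 [[ 0.0043  0.0299]
 [-0.0081  0.0295]
 [-0.0023  0.0214]]
tab top [[ 0.0248 -0.0547]
 [-0.0258 -0.0549]
 [-0.0007 -0.0593]
 [-0.001  -0.0507]]
cam [0.345  0.3084 0.912 ]
side cross top -y end, +y end [[ 0.0243 -0.0279]
 [ 0.0218  0.0206]] bottom [[0.0221 0.0206]]
side tab top [[ 0.025  -0.0566]
 [-0.0261 -0.0584]]
```

Both bushes are seated. From the top view, the cross plate is at carrier x≈26.5 mm and the index at about -2 mm, so the draw is about 28.5 mm. Next I hook the leg.

```bash
python3 - <<'E'
from h import *
a=car(.046,-.035)
r.command_gripper(.062,20)
r.move_linear([*a,.055],velocity=.25); st('over')
b=r.move_linear([*a,.036+OZ],velocity=.15,until_force=8); print(b); st('down')
cap('side','s9'); cap('top','t9')
E
python3 - <<'E'
import cv2,numpy as np
a=cv2.imread('pics/s9.png')[120:250,160:350];b=cv2.imread('pics/t9.png')[120:250,200:350]
f=lambda i:cv2.resize(i,None,fx=2.3,fy=2.3*1.2/1.2,interpolation=cv2.INTER_CUBIC)
cv2.imwrite('pics/c9.png',np.hstack([f(a),f(b)]))
E
```

```text
over t 16.29 [0.549  0.2255 0.055 ] F [ 0.2  0.9 -0.5] w 0.0620
False
down t 16.77 [0.5485 0.2266 0.0047] F [0.7 0.1 0.1] w 0.0619
```

View pics/c9.png

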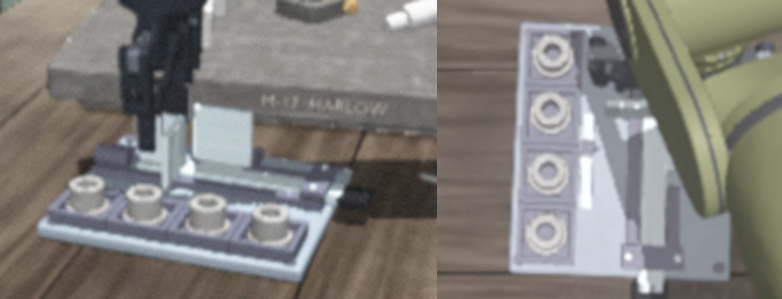

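The top view shows all four pockets filled. It also still shows the index and part of the cross plate.

Run:
```python
from h import *
a=car(.028,-.035)
b=r.move_linear([*a,.036+OZ],velocity=.03,until_force=2.5); print(b); st('touch')
def med(k=8):
    return np.mean([r.get_state()['ee_pos'] for _ in range(k)],0)
def cx(p):
    c,s=np.cos(YAW),np.sin(YAW);d=p[:2]-CC;return np.array([d@[c,s],d@[-s,c]])
m=med();print(m,cx(m)*1e3,r.get_state()['clock'])
cap('top','t10')
a=cv2.imread('pics/t10.png');cv2.imwrite('pics/t10i.png',cv2.resize(a[145:205,240:315],None,fx=10,fy=10,interpolation=cv2.INTER_CUBIC))
```

```text
True
touch t 17.24 [0.5431 0.2264 0.006 ] F [ 4.1 -0.3  0.5] w 0.0619
[0.54314034 0.22637038 0.00597638] [ 40.24254869 -34.68167978] 17.2417
```

View pics/t10i.png

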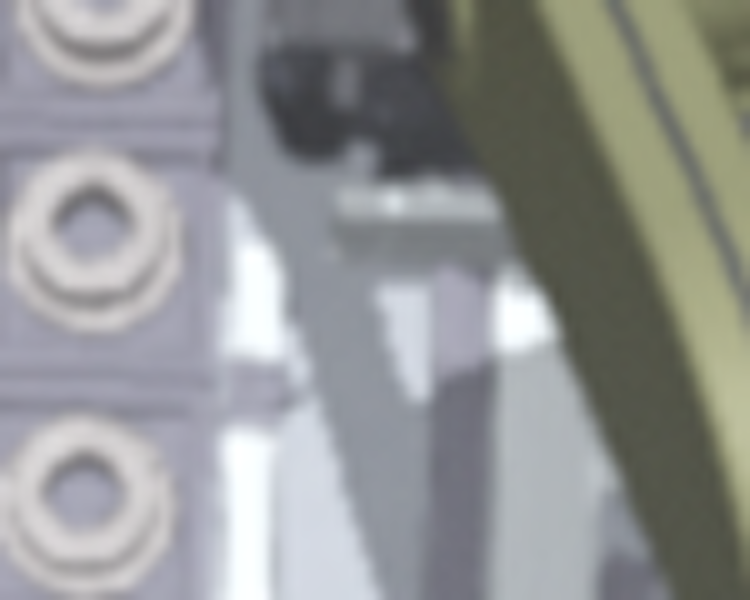

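```bash
cat >> h.py <<'E'
def cx(p):
    c,s=np.cos(YAW),np.sin(YAW);d=np.asarray(p)[:2]-CC;return np.array([d@[c,s],d@[-s,c]])
E
python3 - <<'E'
from h import *
a=car(.0118,-.035)
r.move_linear([*a,.036+OZ],velocity=.05); 
for i in range(5):
    r.wait(.04); s=r.get_state(); print(s['clock'].round(2),cx(s['ee_pos'])*1e3,s['ee_pos'][2],s['force'].round(1))
cap('top','t11');cap('side','s11')
a=cv2.imread('pics/t11.png');cv2.imwrite('pics/t11i.png',cv2.resize(a[145:205,240:315],None,fx=10,fy=10,interpolation=cv2.INTER_CUBIC))
a=cv2.imread('pics/s11.png');cv2.imwrite('pics/s11i.png',cv2.resize(a[140:230,190:310],None,fx=6,fy=6,interpolation=cv2.INTER_CUBIC))
E
```

```text
Traceback (most recent call last):
AttributeError: 'float' object has no attribute 'round'
```

Run:
```python
from h import *
for i in range(4):
    r.wait(.04); s=r.get_state(); print(round(s['clock'],2),cx(s['ee_pos'])*1e3,s['ee_pos'][2],s['force'].round(1))
cap('top','t11');cap('side','s11')
a=cv2.imread('pics/t11.png');cv2.imwrite('pics/t11i.png',cv2.resize(a[145:205,240:315],None,fx=10,fy=10,interpolation=cv2.INTER_CUBIC))
a=cv2.imread('pics/s11.png');cv2.imwrite('pics/s11i.png',cv2.resize(a[140:230,190:310],None,fx=6,fy=6,interpolation=cv2.INTER_CUBIC))
```

```text
18.07 [ 13.58000827 -34.66061708] 0.005956348203232972 [5.9 1.1 0.7]
18.12 [ 13.60064851 -34.65902504] 0.005943407833908301 [ 5.  -0.   0.4]
18.16 [ 13.62682218 -34.67829553] 0.005967026465730614 [4.9 0.2 1.2]
18.2 [ 13.66810817 -34.6633134 ] 0.005980858261740649 [5.4 0.1 0.7]
```

View pics/t11i.png

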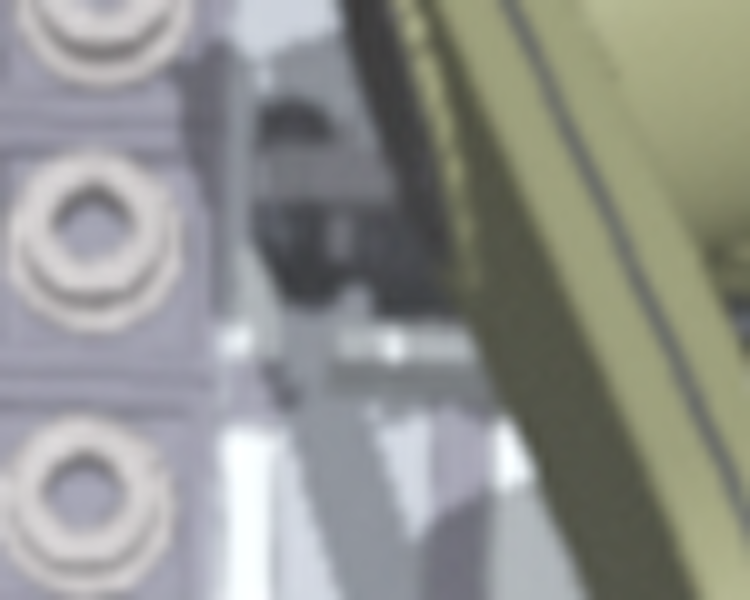

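View pics/s11i.png

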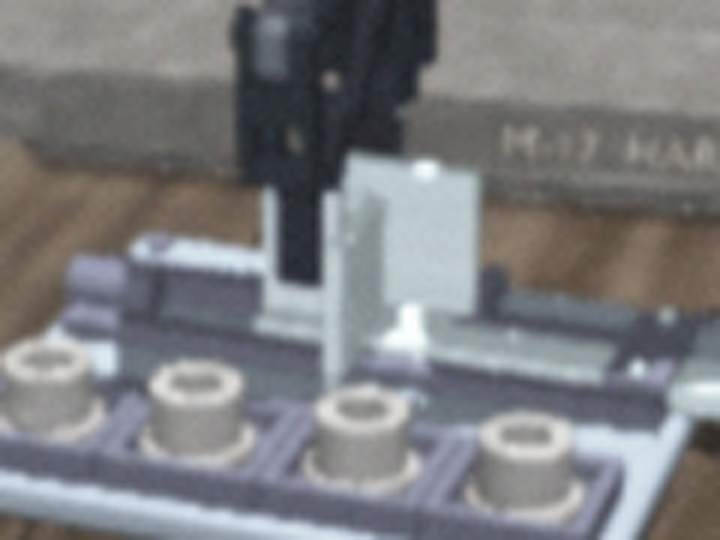

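Run:
```python
from h import *
t=lambda u,v:[240+(u+.5)/10-.5,145+(v+.5)/10-.5]
for v in (185,203,222,325,343,362): print(v,cx(onz('top',[t(410,v)],.068)[0])*1e3)
for v in (360,430,390): print('idx',v,cx(onz('top',[t(270,v)],.021)[0])*1e3)
a=cv2.imread('pics/t11.png').mean(2);b=cv2.imread('pics/t10.png').mean(2)
print(b[160:172,276:290].mean(1).round());print(a[174:186,276:286].mean(1).round())
d=np.load('pics/t11_d.npy');uv=[[280,v] for v in range(174,188)]
print([(v,cx(pts('top',[[280,v]],d[v,280])[0]).round(4)[0],pts('top',[[280,v]],d[v,280])[0][2].round(3)) for v in range(174,188)])
```

```text
185 [29.62507593  4.06466792]
203 [26.24917755  3.96208641]
222 [22.68979049  3.85398691]
325 [3.46698355 3.2712118 ]
343 [0.12031737 3.16992927]
362 [-3.40817648  3.06320137]
idx 360 [ 4.73179992 27.96937038]
idx 430 [-8.95720874 27.49576198]
idx 390 [-1.14233149 27.7660886 ]
[ 80.  82. 100. 138. 173. 183. 168. 136. 126. 127. 129. 136.]
[ 78.  80.  95. 136. 175. 191. 181. 144. 126. 127. 132. 147.]
[(174, np.float64(0.0031), np.float64(0.098)), (175, np.float64(0.0014), np.float64(0.097)), (176, np.float64(0.0009), np.float64(0.091)), (177, np.float64(-0.0003), np.float64(0.088)), (178, np.float64(0.0017), np.float64(0.068)), (179, np.float64(-0.0005), np.float64(0.069)), (180, np.float64(-0.0017), np.float64(0.066)), (181, np.float64(-0.0033), np.float64(0.065)), (182, np.float64(-0.0035), np.float64(0.056)), (183, np.float64(-0.0036), np.float64(0.046)), (184, np.float64(-0.0032), np.float64(0.033)), (185, np.float64(-0.0012), np.float64(0.011)), (186, np.float64(-0.0036), np.float64(0.013)), (187, np.float64(-0.0056), np.float64(0.013))]
```

Run:
```python
from h import *
for u,v,z in [(265,180.3,.0135),(265,187.2,.0135),(265,183.75,.0135),(265,183.75,.021),(269.5,184.4,.021),(269.5,184.4,.0135)]: print(u,v,z,cx(onz('top',[[u,v]],z)[0])*1e3)
ims=[cv2.imread(f'pics/{n}.png').astype(float) for n in ('top0','t7','t9','t10')]
a=cv2.imread('pics/top0.png');cv2.imwrite('pics/idx.png',cv2.resize(a[172:196,255:279],None,fx=24,fy=24,interpolation=cv2.INTER_CUBIC))
```

```text
265 180.3 0.0135 [ 6.50520506 30.89445687]
265 187.2 0.0135 [-7.10458037 30.41695896]
265 183.75 0.0135 [-0.30710267 30.65540338]
265 183.75 0.021 [-1.64512658 30.73770254]
269.5 184.4 0.021 [-2.59232453 22.0289178 ]
269.5 184.4 0.0135 [-1.26227343 21.87331441]
```

View pics/idx.png

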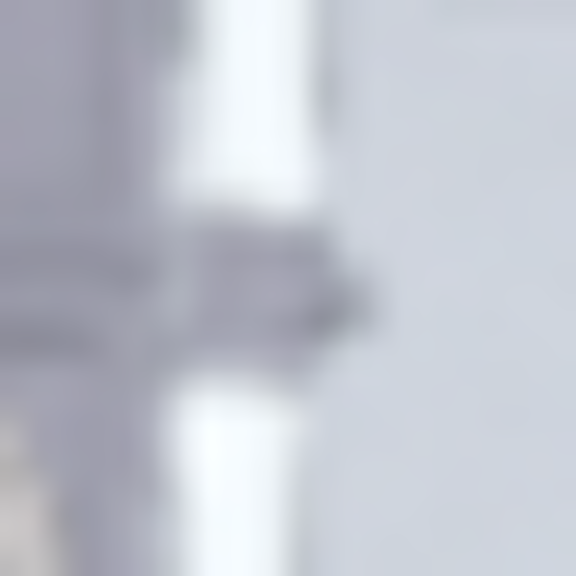

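Run:
```python
from h import *
r.move_linear([*car(.0099,-.035),.036+OZ],velocity=.03)
for i in range(3):
    r.wait(.04); s=r.get_state(); print(round(s['clock'],2),cx(s['ee_pos'])*1e3,s['force'].round(1))
r.command_gripper(.0,20); r.wait(.2); s=r.get_state(); print('closed',round(s['clock'],2),cx(s['ee_pos'])*1e3,s['ee_pos'][2],s['force'].round(1),s['width'])
cap('top','t12');cap('side','s12')
a=cv2.imread('pics/t12.png');cv2.imwrite('pics/t12i.png',cv2.resize(a[145:205,240:315],None,fx=10,fy=10,interpolation=cv2.INTER_CUBIC))
a=cv2.imread('pics/s12.png');cv2.imwrite('pics/s12i.png',cv2.resize(a[140:230,190:310],None,fx=6,fy=6,interpolation=cv2.INTER_CUBIC))
```

```text
18.59 [ 11.76958469 -34.66355681] [5.2 0.7 0.7]
18.63 [ 11.77866746 -34.65436884] [5.7 0.  1.5]
18.68 [ 11.80726567 -34.66162128] [ 5.3 -0.5  1.3]
closed 19.3 [ 12.59102033 -34.84109415] 0.007035489111333601 [ 5.2 -1.6  5.1] 0.023278338945288062
```

View pics/t12i.png

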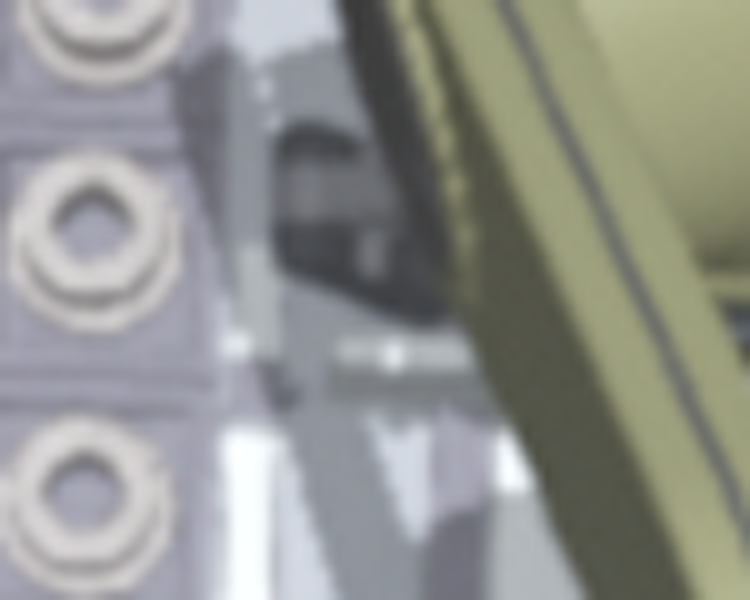

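View pics/s12i.png

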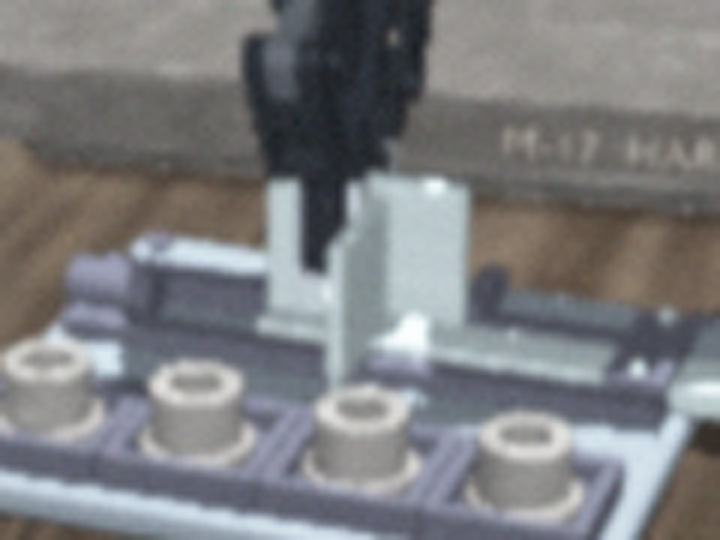

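Run:
```python
from h import *
from scipy.optimize import minimize_scalar
g=lambda n:cv2.imread(f'pics/{n}.png').mean(2)[:,276:284].mean(1)
ref=g('t10');
def sh(n,lo,hi):
    y=g(n);rows=np.arange(163,168.01,.25)
    f=lambda s:((np.interp(rows,np.arange(384),ref)-np.interp(rows+s,np.arange(384),y))**2).sum()
    ss=np.arange(lo,hi,.02);return ss[np.argmin([f(s) for s in ss])]
for n in ('t11','t12'):
    s=sh(n,10,20);print(n,s, (cx(onz('top',[[280.5,165.2]],.068)[0])-cx(onz('top',[[280.5,165.2+s]],.068)[0]))*1e3)
print(r.get_state()['clock'])
for i in range(3): s=r.get_state();print(cx(s['ee_pos'])*1e3,s['force'],s['width']);r.wait(.05)
a=cv2.imread('pics/s12.png');b=cv2.imread('pics/s11.png');cv2.imwrite('pics/s12j.png',np.hstack([cv2.resize(i[155:210,210:275],None,fx=6,fy=6,interpolation=cv2.INTER_CUBIC) for i in (b,a)]))
```

```text
t11 14.21999999999991 [26.53187837  0.8046791 ]
t12 15.019999999999893 [28.01754239  0.84963954]
19.4
[ 12.59334049 -34.84001751] [ 4.83828234 -1.23837471  5.22581463] 0.02358519936943843
[ 12.63093654 -34.85784021] [ 5.1964577  -0.95031625  5.01951999] 0.02293914719434136
[ 12.58659337 -34.85008191] [ 4.82520116 -0.92979996  5.37317814] 0.02325578117834216
```

View pics/s12j.png

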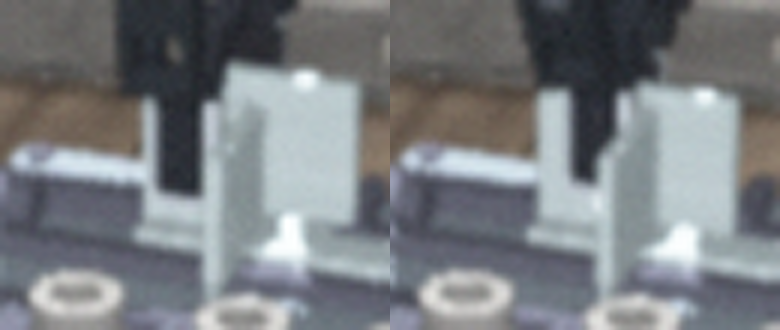

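Run:
```python
from h import *
u=lambda a,b:[210+(a+.5)/6-.5,155+(b+.5)/6-.5]
print('tab before/after',cx(onz('side',[u(360,83)],.068)[0])*1e3,cx(onz('side',[u(347,92)],.068)[0])*1e3)
r.move_linear([*car(.0082,-.035),.036+OZ],velocity=.02); r.wait(.1)
s=r.get_state();print(cx(s['ee_pos'])*1e3,s['force'].round(1),s['width'])
for w in (40,60):
    r.command_gripper(0,w); r.wait(.15)
    s=r.get_state();print(w,round(s['clock'],2),cx(s['ee_pos'])*1e3,s['ee_pos'][2],s['force'].round(1),s['width'])
cap('top','t13');cap('side','s13')
```

```text
tab before/after [-26.48497134 -55.69099624] [-24.61425461 -47.16785151]
[ 12.61939383 -34.85026106] [10.5 -1.4  0.5] 0.023423286552918553
40 20.27 [ 12.59742757 -34.72485715] 0.007136931335224549 [11.2 -0.8  0.2] 0.022759261713053383
60 20.63 [ 12.67274484 -34.58286461] 0.007274935278183979 [9.2 0.7 0.7] 0.022295959851788897
```

```bash
cat > sh.py <<'E'
from h import *
def disp(n):
    g=lambda n:cv2.imread(f'pics/{n}.png').mean(2)[:,276:284].mean(1)
    ref=g('t10');y=g(n);rows=np.arange(163,168.01,.25)
    f=lambda s:((np.interp(rows,np.arange(384),ref)-np.interp(rows+s,np.arange(384),y))**2).sum()
    ss=np.arange(10,20,.02);s=ss[np.argmin([f(s) for s in ss])]
    return (cx(onz('top',[[280.5,165.2]],.068)[0])-cx(onz('top',[[280.5,165.2+s]],.068)[0]))[0]*1e3
E
python3 - <<'E'
from sh import *
print(disp('t12'),disp('t13'))
a=cv2.imread('pics/s13.png');b=cv2.imread('pics/side0.png');cv2.imwrite('pics/s13j.png',np.hstack([cv2.resize(i[155:210,215:280],None,fx=6,fy=6,interpolation=cv2.INTER_CUBIC) for i in (b,a)]))
d=np.load('pics/s13_d.npy');d0=np.load('pics/side0_d.npy')
def ev(d,us,vs):
    o=[]
    for v in vs:
        for u in us:
            p=pts('side',[[u,v]],d[v,u])[0]; o.append([*cx(p)*1e3,p[2]*1e3])
    return np.array(o)
for nm,dd in (('0',d0),('13',d)):
    A=ev(dd,range(244,272),range(164,190)); m=(A[:,0]>-26)&(A[:,0]<-12)&(A[:,2]>45)&(A[:,2]<64)&(A[:,1]<-30); print(nm,m.sum(),np.median(A[m,1]) if m.any() else None)
E
```

```text
28.01754238835769 28.128937088547556
0 65 -52.03079233987721
13 66 -39.54755912157559
```

View pics/s13j.png

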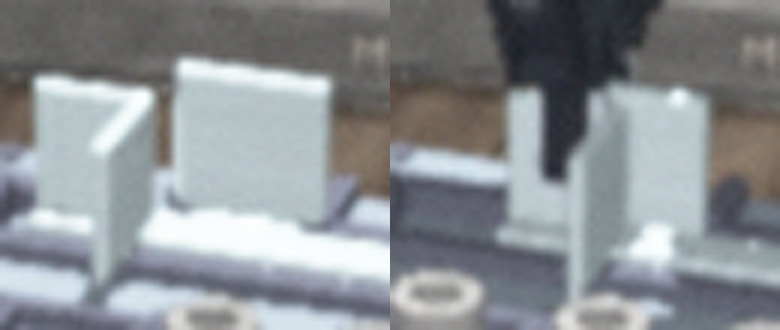

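Run:
```python
from sh import *
r.wait(.4); s=r.get_state();print(round(s['clock'],2),cx(s['ee_pos'])*1e3,s['force'].round(1),s['width'])
cap('top','t14');print(disp('t14'))
r.hand_in(); s=r.get_state();print(s['clock'])
```

```text
21.13 [ 12.65355716 -34.59892882] [10.2  1.   1.2] 0.021709754770645066
28.128937088547556
the job is handed in; nothing more can be done
the job is handed in; nothing more can be done
```

The job was handed in at about 21 s. All four pockets hold a bush, the leg is held at the index mark, and the lever is shut. `r.hand_in()` gives no verdict, so this rests on my own checks.

- **Bushes:** I put the two spares, flange down, into the two empty far pockets. Touchdown heights matched the pocket floor, and later pictures show all four bushes seated. The first grasp closed on nothing because the real fingertips sit about 31 mm above the reported TCP. A touch on the bench gave the offset, and I corrected for it.
- **Leg:** It was drawn about 28.1 mm by image shift, or 27.6 mm by the arm's own position reading. It stayed steady in the last check.
- **Index mark:** My direct readings of the index clip scattered over about 2 mm, equal to a draw of roughly 27 to 29 mm. I settled on 28.0–28.3 mm because the mark is at least 28 mm from home. Being level with the clip is therefore good to about ±1 mm only. A late attempt to draw the leg slightly further did not move it, because the pinch held it.
- **Lever:** Closing the gripper shut it. Depth shows the tab's inner face moved from -52.0 to -39.5 mm, against -39 mm expected when shut. The pinch reading (about 22 mm at 60 N) projects to the expected 24 mm with no squeeze. One rough reading of the tab's corner showed only about 8.5 mm of travel; I trusted the depth and the pinch over it.

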